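# Turn a settled primer tin over in the bench cradle

### The arm

A 6-joint arm with a two-finger parallel gripper is mounted at the origin on the work surface. World frame = base frame: x ahead of the robot, y to its left, z up, the work surface at z = 0. Lengths are in m, angles in rad, forces in N, time in s.
With the tool pointing down it reaches from about 0.425 to 0.95 m from the base axis. Payload 3.5 kg.
Tool frame: the origin (TCP) lies between the finger pads; the fingertips stand 19 mm ahead of it and the grasp point (between the pads) is the TCP; z points along the fingers, y is the line along which they close (so a half turn about z gives the same grasp; the last joint's range is limited). The gripper opens to 85 mm and grips with 20 to 120 N. Pads are 22 mm wide; open, the fingers measure 114 mm over their backs; the gripper's body (76 mm by 85 mm) begins 54 mm behind the grasp point. The pads swing forward as they close: fully open they stand 13 mm farther back than shut.
Start: joints at [1.022, 0.286, 1.577, -0, 1.279, -0.15], TCP at [0.262, 0.622, 0.25] pointing down, gripper open.
Joint ranges: [-2.77, 2.77], [-0.9, 2.22], [0.21, 2.48], [-1.53, 4.67], [0.24, 2.81], [-2.84, 2.84]. Speed limits (rad/s): [2.79, 2.79, 3.14, 3.14, 3.14, 3.14].

### API

Orientations are given as a unit quaternion [x, y, z, w].
In Python, from plant import monitor, eyes, ctrl gives the robot as it stands.
- The arm moves only by the shell command python3 -m handwheel 'ROWS' [FORCE]. ROWS is JSON, a list of rows, each a list of 7 numbers: the shift along the tool's x, y, z in units of 40 cm (1.0 is 40 cm), then the turn, a rotation vector about the tool's x, y, z in units of pi rad (1.0 is pi rad), then the opening, from -1 (shut) to 1 (fully open). A call has 1 to 12 rows; each row is the pose to reach, as a shift and turn from the pose commanded when the call began, along the tool's axes at that moment, turning the shorter way round; what a row does not reach only later rows make up. A row lasts 1/8 s, in which the tool goes at most 62.5 mm and 10.7 degrees, less where a joint would pass 70% of its speed; a pose out of reach is approached as far as the arm can. A call with a number of a shift or a turn outside -1 to 1 is refused whole. A call with a gripper value outside its range is refused whole. The fingers move at their own pace and stop on an object; FORCE is the grip in N (left out, the last holds). Time passes only in rows, so rows that repeat a pose let the fingers close. It gives the time, the measured TCP pose, the force, the opening and the grip force at its end, in the units of the state.
- monitor.get_state(): the state, without advancing time (a new reading comes with each control period).
- eyes.read_camera(name): name is "side" or "top" or "wrist"; returns the picture (420x560x3 uint8, red, green, blue); there is no depth.
- eyes.camera_params(name): a dict with "K" (3x3 intrinsics, pixels), "R" (3x3) and "t" (3): a world point X has camera coordinates R X + t. Camera axes: x right, y down, z forward; pixel columns grow to the right and rows downward; lengths in m; the calibration is good to about 2 mm. A picture is of the moment at which its call begins: read the wrist's pose just before it. camera_params takes no time and is no camera call; for the wrist camera it gives the pose at the moment of the call.
- ctrl.sign_off(): hands the job in; it is judged then, once.
The state is a dict: "time": time; "qpos": joint angles; "dq": joint speeds; "joint_efforts": joint torques, N m; "eef_pos": TCP position; "tcp_rot": TCP orientation; "contact_force": force on the tool from outside, world axes, zero at the start; "wrist_torque": the same for the moment, N m; "opening": opening from 0.0 (shut) to 1.0 (fully open); "finger_force": force on a finger pad.
Only numpy, scipy, OpenCV 4.12 (cv2) and the standard library are available. Lean on these libraries where they do the work, as an engineer would, in place of code of your own. Each camera call takes 0.05 s, during which the arm holds its last target. There are 200 camera calls.

### The job

The primer in the flat oblong screw-cap tin has settled. Slide the tin, cap up, along the sill of the turning stand into the slot of its cradle until it is fully home against the back wall, then turn the cradle (it has a crank handle at its side) right over to its stop, leave the tin upside down for at least two seconds, and turn the cradle back to its rest so that the tin stands upright in it again. Turn gently, without swinging or slamming the cradle, leave the tin in it, and do not shift or knock over the round containers, the wrench or the wood block.

Things in the scene. Friction and masses are not known exactly. Their poses are not given: they have to be found in the camera images.
- tin: Closed flat oblong bare-metal tin with a paper band: 110 mm long (its x), 56 mm thick (its y), 120 mm high to the flat shoulder; a round black screw cap, 30 mm across, in the middle rises to 143 mm. 0.45-0.8 kg. Origin: centre of its underside, z to the cap. Balances at its middle; the same either way round. Starts upright, left or right of the stand; other containers are round.
- stand: Fixed turning stand on a dark base plate (x -205 to 105, y -87 to 83, 10 mm thick). Origin on the bench below the middle of the cradle; its x points along the slot from the mouth (towards the robot) to the back wall, z up. Two grey uprights (y = +-43 mm, 46 mm wide, 127 mm high) carry the axle, which runs along y at height 106 mm.
- sill (a point): Middle of the top of the fixed flat sill before the cradle's mouth, 45 mm above the bench, 130 mm long (along the slot) by 74 mm wide; 128 mm before the stand's origin. Axes as the stand.
- seat (a point): Point on the cradle, turning with it: centre of the slot's floor, where the tin's origin lies when it is fully home. At rest 44.5 mm above the stand's origin. x to the back wall (inner face at +55 mm), z from the floor to the open top. Slot 59 mm wide; 4 mm side walls begin at x = -45 mm, with lips flaring outwards to x = -56 mm, level with the rear end of a tin that is home.
- rails (a point): Point on the cradle, turning with it: middle between the two top rails at the height of their underside, 124 mm over the slot's floor. The rails (4 mm thick, x -45 to 55 mm of the seat) leave a 42 mm wide gap along the slot for the cap and hold the tin by its shoulder when it is upside down.
- cradle (a joint): Turn of the cradle about its axle, rad: 0 at rest (tin upright), 3.14 at the far stop (right over, tin upside down). The mouth goes up and over, away from the robot, so the tin's weight keeps it in. Stiff: about 0.25 N m of friction, stays where it is left.
- handle (a point): Middle of the black crank sleeve: horizontal round bar 20 mm across, 64 mm long, along the stand's y, free to spin on its pin, 65 mm from the axle. At rest it is on the robot's side at axle height, 106 mm over the bench; it goes up, over the top and down to the far side in half a turn. The crank arm is 34 mm from this point, towards the stand's middle.
- hub (a point): Fixed point on the axle line at the sleeve's middle: centre of the circle (radius 65 mm) that handle follows. 90 mm to the stand's right (its -y), 106 mm over the bench. Axes as the stand.
- spray_can: Bystander: round spray can, 60 mm in diameter, 165 mm high, on the bench. Origin under its centre.
- grease_jar: Bystander: round grease jar, 72 mm in diameter, 85 mm high. Origin under its centre.
- oil_bottle: Bystander: round black bottle, 62 mm in diameter, 150 mm high. Origin under its centre.
- wrench: Bystander: wrench lying on the bench.
- wood_block: Bystander: dark wood block, 110 x 70 x 32 mm.
Mind the look-alikes: they are no part of the job. What is shaped like the tin but purple or red is not meant.

How it is judged:
By the outcome, as a careful person would: the job done as asked, in the order asked, and still so for the second after the job is handed in, with the robot touching nothing.
It also fails if it takes over 72 s, if anything falls off the work surface, if the arm or the gripper's body presses on something with over 40 N, if the wrist force passes 120 N, or if a joint passes its speed limit or range.

## Working session

There is one attempt and no reset: what is moved stays moved. The work goes in short steps, Python scripts to look and compute and a shell command to move; the robot and the scene stay as the last step left them, time stands still between calls to the robot, and variables do not carry over. Pictures are saved under pics/ and viewed, at most 12 in all, crops included, and the job is handed in when it is done.

```bash
mkdir -p pics; ls
python3 - <<'E'
from plant import monitor, eyes, ctrl
import cv2,numpy as np
s=monitor.get_state();print(s)
a=[]
for n in("top","side"):
    i=eyes.read_camera(n)[:,:,::-1];cv2.imwrite(f"pics/{n}0.png",i)
    p=eyes.camera_params(n);print(n,p)
E
```

```text
pics
{'time': 0.0, 'qpos': array([ 1.02198541e+00,  2.87185935e-01,  1.57820682e+00, -3.94065780e-06,
        1.27859806e+00, -1.49962647e-01]), 'dq': array([ 0.00079303, -0.00015236, -0.00048721,  0.0002782 ,  0.00118349,
        0.00260944]), 'joint_efforts': array([ 1.95741100e-03, -4.05967355e+01, -2.92635298e+01, -6.37658195e-05,
        5.83316025e-03,  8.45316777e-06]), 'eef_pos': array([0.26176194, 0.62150055, 0.24891747]), 'tcp_rot': array([ 1.98104209e-01,  9.80180231e-01, -1.12728226e-03, -4.08699528e-04]), 'contact_force': array([-0.38762047, -0.71136594,  0.85527962]), 'wrist_torque': array([ 0.01161852,  0.02297551, -0.01149432]), 'finger_force': 0.0, 'opening': 1.000321931925203}
top {'K': array([[490.95136816,   0.        , 277.44258342],
       [  0.        , 490.95136816, 211.70788689],
       [  0.        ,   0.        ,   1.        ]]), 'R': array([[ 0.02787219, -0.99960831, -0.00252228],
       [-0.99131512, -0.02731636, -0.12863958],
       [ 0.12852029,  0.00608584, -0.99168821]]), 't': array([-0.00964867,  0.53134548,  1.4510577 ])}
side {'K': array([[466.60423064,   0.        , 276.85528199],
       [  0.        , 466.60423064, 214.18990636],
       [  0.        ,   0.        ,   1.        ]]), 'R': array([[ 8.80191419e-01, -4.74618695e-01,  3.98891466e-04],
       [-2.84003288e-01, -5.27363712e-01, -8.00768161e-01],
       [ 3.80269901e-01,  7.04715977e-01, -5.98974285e-01]]), 't': array([-0.44123963,  0.21085337,  1.22708403])}
```

View pics/top0.png

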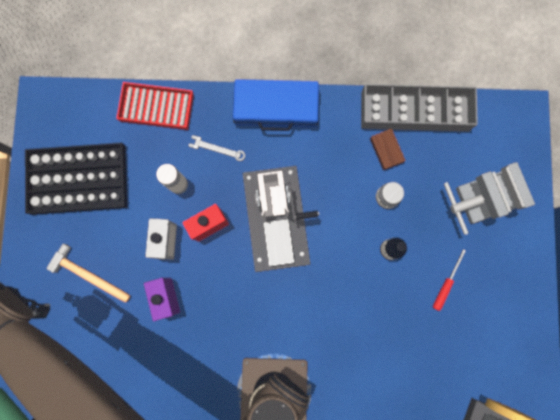

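View pics/side0.png

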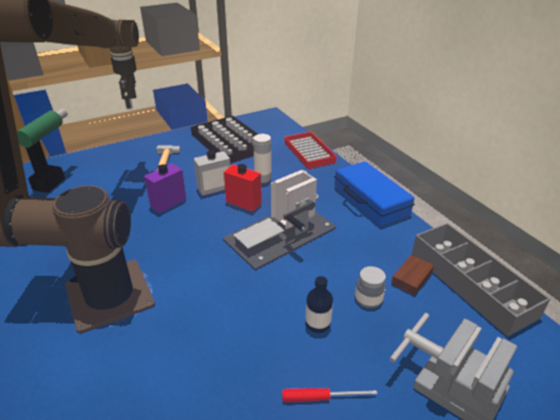

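The top view shows the grey tin with its cap at (156,238), the purple and red look-alikes at (160,299) and (204,221), and the stand's plate at about (276,218) with its mouth facing the robot. The crank handle is at (306,214). The side view agrees.

```bash
cat > h.py <<'E'
import numpy as np,cv2
from plant import monitor,eyes
from scipy.spatial.transform import Rotation as Ro
def ray(P,uv,z):
    uv=np.atleast_2d(np.array(uv,float));d=np.c_[uv,np.ones(len(uv))]@np.linalg.inv(P["K"]).T@P["R"]
    c=-P["R"].T@P["t"];return c+d*((z-c[2])/d[:,2])[:,None]
def proj(P,X):
    q=np.atleast_2d(X)@P["R"].T+P["t"];q=q@P["K"].T;return q[:,:2]/q[:,2:]
def rows(target_pos,R=None):  # shift in tool axes /0.4 and rotvec/pi
    s=monitor.get_state();R0=Ro.from_quat(s["tcp_rot"])
    d=R0.inv().apply(np.array(target_pos)-s["eef_pos"])/.4
    t=(R0.inv()*R).as_rotvec()/np.pi if R is not None else np.zeros(3)
    return np.round(np.r_[d,t],4)
E
python3 - <<'E'
from h import *
P=eyes.camera_params("top")
im=cv2.imread("pics/top0.png");hsv=cv2.cvtColor(im,cv2.COLOR_BGR2HSV)
g=(hsv[...,1]<60)
# plate: dark grey low saturation in window
m=np.zeros(g.shape,np.uint8);m[150:290,235:325]=(hsv[150:290,235:325,1]<110)*255
c=max(cv2.findContours(m,0,2)[0],key=cv2.contourArea)
x,y,w,hh=cv2.boundingRect(c);print(x,y,w,hh,cv2.contourArea(c))
b=cv2.boxPoints(cv2.minAreaRect(c));print("plate px",b);print(ray(P,b,.01))
m=np.zeros(g.shape,np.uint8);m[210:265,138:180]=((hsv[210:265,138:180,1]<70)&(hsv[210:265,138:180,2]>60))*255
c=max(cv2.findContours(m,0,2)[0],key=cv2.contourArea);print(cv2.minAreaRect(c))
b=cv2.boxPoints(cv2.minAreaRect(c));print(ray(P,b,.12))
print("cap",ray(P,[156,238],.143), "plate c approx",ray(P,[276.5,219.5],.01))
for n in["wrist"]:
    p=eyes.camera_params(n);s=monitor.get_state();R=Ro.from_quat(s["tcp_rot"]).as_matrix()
    c=-p["R"].T@p["t"];print("cam in tool",R.T@(c-s["eef_pos"]),p["R"]@R,p["K"])
E
```

```text
242 166 78 106 5584.0
plate px [[241.27332 171.86798]
 [312.6336  162.66019]
 [325.5589  262.8311 ]
 [254.19861 272.03888]]
[[ 0.65630156  0.12110591  0.01      ]
 [ 0.69159265 -0.10006423  0.01      ]
 [ 0.38225003 -0.14504563  0.01      ]
 [ 0.34850905  0.07043877  0.01      ]]
((160.84835815429688, 238.6680450439453), (29.152509689331055, 40.4694709777832), 5.19442892074585)
[[0.37994461 0.37532811 0.12      ]
 [0.49441106 0.37206333 0.12      ]
 [0.48913956 0.28897871 0.12      ]
 [0.37482433 0.29311324 0.12      ]]
cap [[0.43420852 0.34040012 0.143     ]] plate c approx [[0.5103734  0.00744714 0.01      ]]
cam in tool [ 0.06990303 -0.00024373 -0.12405644] [[ 1.65283907e-03  9.99998346e-01 -7.59536196e-04]
 [-9.61076914e-01  1.37866499e-03 -2.76277513e-01]
 [-2.76276008e-01  1.18661497e-03  9.61077603e-01]] [[289.57555571   0.         280.63692005]
 [  0.         289.57555571 209.61671474]
 [  0.           0.           1.        ]]
```

```bash
cat >> h.py <<'E'
def down(deg): # tool down, tool x at heading deg
    c,s=np.cos(np.radians(deg)),np.sin(np.radians(deg))
    return Ro.from_matrix(np.array([[c,s,0],[s,-c,0],[0,0,-1.]]))
E
python3 - <<'E'
from h import *
print(rows([.44,.335,.26],down(178)))
E
```

```text
[-6.887e-01 -4.872e-01 -2.660e-02 -7.000e-04 -2.000e-04 -1.158e-01]
```

```bash
python3 -m handwheel '[[-0.689,-0.487,-0.027,0,0,-0.116,1],[-0.689,-0.487,-0.027,0,0,-0.116,1],[-0.689,-0.487,-0.027,0,0,-0.116,1],[-0.689,-0.487,-0.027,0,0,-0.116,1],[-0.689,-0.487,-0.027,0,0,-0.116,1],[-0.689,-0.487,-0.027,0,0,-0.116,1],[-0.689,-0.487,-0.027,0,0,-0.116,1],[-0.689,-0.487,-0.027,0,0,-0.116,1]]'
python3 - <<'E'
from h import *
p=eyes.camera_params("wrist");i=eyes.read_camera("wrist")[:,:,::-1];cv2.imwrite("pics/w1.png",i);np.save("w1.npy",p,allow_pickle=True)
i=eyes.read_camera("top")[:,:,::-1];cv2.imwrite("pics/t1.png",i)
E
```

```text
time: 1.1
eef_pos: [0.4399, 0.3359, 0.2607]
tcp_rot: [0.017, 1.0, 0.0, -0.0]
contact_force: [0.3, 0.9, -0.3]
opening: 1.003
finger_force: 0.0
```

View pics/w1.png

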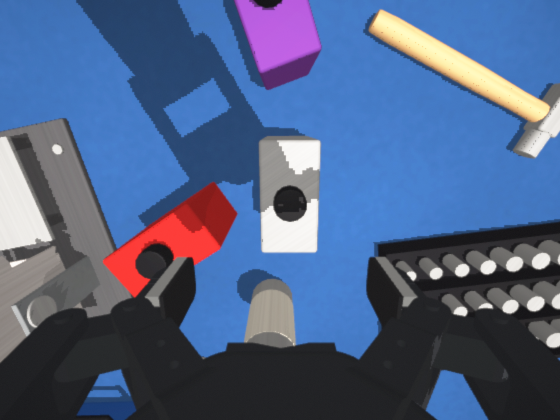

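The wrist view shows the tin's shoulder as a grey and white rectangle at u 259-320, v 138-252, with its cap at (290,203). The red look-alike is at its left and the spray can is ahead at (270,310).

Run:
```python
from h import *
P=np.load("w1.npy",allow_pickle=True).item()
im=cv2.imread("pics/w1.png");hsv=cv2.cvtColor(im,cv2.COLOR_BGR2HSV)
m=np.zeros(im.shape[:2],np.uint8);sl=np.s_[130:262,245:335];m[sl]=((hsv[sl][...,1]<70)&(hsv[sl][...,2]>70))*255
c=max(cv2.findContours(m,0,2)[0],key=cv2.contourArea);r=cv2.minAreaRect(c);print(r)
b=ray(P,cv2.boxPoints(r),.12);print(b[:,:2],b.mean(0),np.linalg.norm(b-np.roll(b,1,0),axis=1))
d=[v if v[0]>0 else -v for v in (b-np.roll(b,1,0)) if np.linalg.norm(v)>.085];print([np.degrees(np.arctan2(v[1],v[0])) for v in d])
k=np.zeros_like(m);k[180:225,270:312]=(hsv[180:225,270:312,2]<60)*255
c=max(cv2.findContours(k,0,2)[0],key=cv2.contourArea);(u,v),rad=cv2.minEnclosingCircle(c);print(u,v,rad,ray(P,[u,v],.143))
# plate & handle from second top view: plate edges by colour
```

```text
((289.5, 194.0), (116.0, 61.0), 90.0)
[[0.37744646 0.31876523]
 [0.37920513 0.37283805]
 [0.4910058  0.37339313]
 [0.48901735 0.31283726]] [0.43416869 0.34445842 0.12      ] [0.11172825 0.05410141 0.11180204 0.06058851]
[np.float64(-3.0413718526199243), np.float64(0.2844683381761681)]
289.1142883300781 202.95713806152344 17.088546752929688 [[0.43362367 0.34344227 0.143     ]]
```

Run:
```python
from h import *
P=np.load("w1.npy",allow_pickle=True).item()
print(ray(P,[[215,183]],.12),ray(P,[[237,212]],0))
print(rows([.414,.344,.26],down(178.6)),rows([.414,.344,.10],down(178.6)))
```

```text
[[0.41831213 0.27576244 0.12      ]] [[0.48180541 0.27415954 0.        ]]
[ 0.0647  0.0168  0.0021 -0.     -0.0002 -0.0026] [ 6.450e-02  1.680e-02  4.021e-01 -0.000e+00 -2.000e-04 -2.600e-03]
```

```bash
python3 -m handwheel '[[0.065,0.017,0.05,0,0,-0.003,0.7],[0.065,0.017,0.15,0,0,-0.003,0.7],[0.065,0.017,0.25,0,0,-0.003,0.7],[0.065,0.017,0.33,0,0,-0.003,0.7],[0.065,0.017,0.39,0,0,-0.003,0.7],[0.065,0.017,0.402,0,0,-0.003,0.7],[0.065,0.017,0.402,0,0,-0.003,0.7],[0.065,0.017,0.402,0,0,-0.003,-0.2],[0.065,0.017,0.402,0,0,-0.003,-0.2],[0.065,0.017,0.402,0,0,-0.003,-1],[0.065,0.017,0.402,0,0,-0.003,-1],[0.065,0.017,0.402,0,0,-0.003,-1]]' 60
python3 -m handwheel '[[0,0,0,0,0,0,-1],[0,0,0,0,0,0,-1],[0,0,-0.1,0,0,0,-1],[0,0,-0.2,0,0,0,-1],[0,0,-0.3,0,0,0,-1],[0,0,-0.4,0,0,0,-1],[0,0,-0.4,0,0,0,-1]]'
python3 - <<'E'
from h import *
for n in("top","side","wrist"):
    np.save(n+"2.npy",eyes.camera_params(n),allow_pickle=True);cv2.imwrite(f"pics/{n}2.png",eyes.read_camera(n)[:,:,::-1])
a=cv2.imread("pics/top2.png")[140:300,210:350];b=cv2.imread("pics/side2.png")[90:290,110:390]
A=cv2.resize(a,(394,450),interpolation=2);B=cv2.resize(b,(400,286));c=np.zeros((450,794,3),np.uint8);c[:,:394]=A;c[:286,394:]=B;cv2.imwrite("pics/c2.png",c)
E
```

```text
time: 2.7
eef_pos: [0.4156, 0.3441, 0.1021]
tcp_rot: [0.013, 1.0, 0.001, 0.001]
contact_force: [-1.5, 2.8, 4.9]
opening: 0.645
finger_force: 65.5
time: 3.58
eef_pos: [0.4158, 0.3435, 0.2625]
tcp_rot: [0.013, 1.0, 0.001, 0.002]
contact_force: [-0.7, -0.2, -5.0]
opening: 0.648
finger_force: 67.0
```

View pics/c2.png

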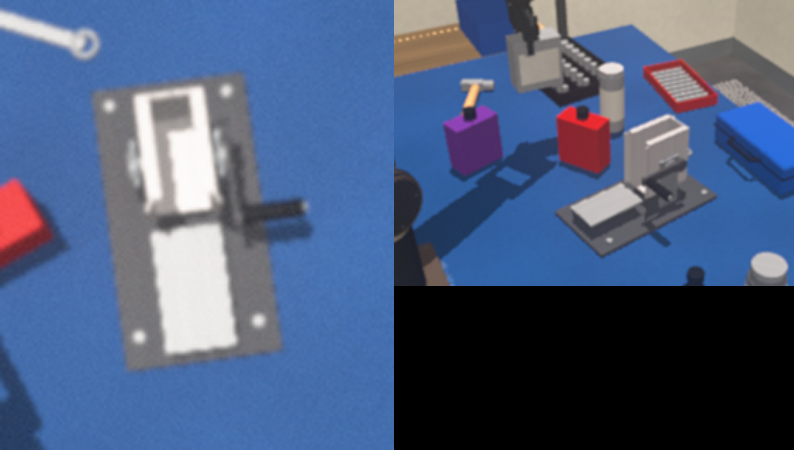

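The tin is lifted and held. The stand is clear in the crop, with plate corners at about (95,95), (240,73), (280,350) and (128,370), and the black crank sleeve at (275,210).

Run:
```python
from h import *
P=eyes.camera_params("top")
for f in ("top0","top2"):
    im=cv2.imread(f"pics/{f}.png");hsv=cv2.cvtColor(im,cv2.COLOR_BGR2HSV)
    m=np.zeros(im.shape[:2],np.uint8);m[155:285,235:325]=(hsv[155:285,235:325,1]<110)*255
    m=cv2.morphologyEx(cv2.morphologyEx(m,cv2.MORPH_CLOSE,np.ones((5,5))),cv2.MORPH_OPEN,np.ones((21,21)))
    c=max(cv2.findContours(m,0,2)[0],key=cv2.contourArea);r=cv2.minAreaRect(c)
    b=ray(P,cv2.boxPoints(r),.01);e=b-np.roll(b,1,0);L=np.linalg.norm(e,axis=1)
    v=[x*np.sign(x[0]) for x,l in zip(e,L) if l>.25]
    print(r,L.round(3),b.mean(0),[np.degrees(np.arctan2(x[1],x[0])).round(2) for x in v])
print(rows([.44,.24,.27],down(178.6)))
```

```text
((276.53082275390625, 218.2461700439453), (100.8402328491211, 58.04825210571289), 82.87498474121094) [0.311 0.181 0.312 0.176] [0.51629695 0.00770238 0.01      ] [np.float64(9.12), np.float64(8.26)]
((276.03082275390625, 218.2461700439453), (100.96426391601562, 57.05597686767578), 82.87498474121094) [0.312 0.178 0.312 0.173] [0.51625929 0.0092403  0.01      ] [np.float64(9.12), np.float64(8.27)]
[-7.350e-02 -2.537e-01 -3.310e-02 -1.100e-03 -1.800e-03 -2.000e-04]
```

```bash
python3 -m handwheel '[[-0.08,-0.09,-0.1,0,0,0,-1],[-0.1,-0.2,-0.12,0,0,0,-1],[-0.15,-0.3,-0.12,0,0,0,-1],[-0.15,-0.34,-0.12,0,0,0,-1],[-0.15,-0.34,-0.12,0,0,0,-1],[-0.15,-0.34,-0.12,0,0,0,-1]]'
python3 - <<'E'
from h import *
np.save("w3.npy",eyes.camera_params("wrist"),allow_pickle=True);cv2.imwrite("pics/w3.png",eyes.read_camera("wrist")[:,:,::-1])
E
```

```text
time: 4.47
eef_pos: [0.4705, 0.2064, 0.3069]
tcp_rot: [0.012, 1.0, 0.0, -0.001]
contact_force: [-0.5, 0.5, -5.1]
opening: 0.649
finger_force: 67.8
```

View pics/w3.png

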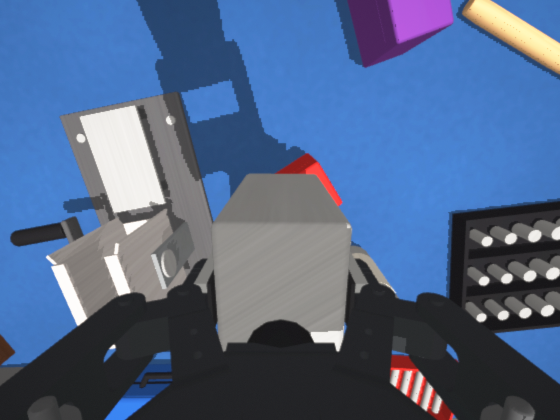

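The wrist view shows the sill as a white quad with near corners around (81,114) and (138,104) and far corners near (165,203) and (108,215). The plate's near corners are (62,115) and (180,93), and the sleeve runs from (12,238) to (60,235).

Run:
```python
from h import *
P=np.load("w3.npy",allow_pickle=True).item()
im=cv2.imread("pics/w3.png");g=cv2.cvtColor(im,cv2.COLOR_BGR2GRAY);hsv=cv2.cvtColor(im,cv2.COLOR_BGR2HSV)
def line(a,b,z,n,val=None,w=8):
    """strongest brightness edge along normals between px a,b -> fit line on plane z"""
    a,b=np.array(a,float),np.array(b,float);d=(b-a)/np.linalg.norm(b-a);nn=np.array([-d[1],d[0]])
    t=np.arange(-w,w+.01,.25);pts=[]
    for f in np.linspace(.1,.9,n):
        q=(a+f*(b-a))+t[:,None]*nn
        pr=cv2.remap(val,q[:,0].astype(np.float32),q[:,1].astype(np.float32),1).ravel().astype(float)
        pr=cv2.GaussianBlur(pr[None],(9,1),0).ravel();gr=np.abs(np.gradient(pr));pts.append(q[gr.argmax()])
    W=ray(P,pts,z)[:,:2].astype(np.float32)
    vx,vy,x,y=cv2.fitLine(W,cv2.DIST_HUBER,0,.001,.001).ravel()
    res=np.abs((W-[x,y])@[-vy,vx]);
    if vx<0:vx,vy=-vx,-vy
    print(np.degrees(np.arctan2(vy,vx)).round(2),"p",x.round(4),y.round(4),"res mm",(np.median(res)*1e3).round(2));return np.array([x,y]),np.array([vx,vy])
def X(l1,l2):
    s=np.linalg.solve(np.c_[l1[1],-l2[1]],l2[0]-l1[0]);return l1[0]+s[0]*l1[1]
print("sill");R=line((81,115),(107,213),.045,20,g);L=line((138,105),(160,185),.045,20,g);N=line((81,115),(138,105),.045,20,g)
print("corners",X(R,N),X(L,N),np.linalg.norm(X(R,N)-X(L,N)))
s=hsv[...,1]
print("plate");PR=line((62,115),(88,210),.01,20,s);PL=line((180,93),(210,200),.01,20,s);PN=line((62,115),(180,93),.01,20,s)
print("corners",X(PR,PN),X(PL,PN),np.linalg.norm(X(PR,PN)-X(PL,PN)))
for nm,c,off in(("sill",(X(R,N)+X(L,N))/2,(-193,0)),("plate",(X(PR,PN)+X(PL,PN))/2,(-205,-2))):
    for y in(9,10,11,12):
        r=np.radians(y);e=np.array([np.cos(r),np.sin(r)]);n=np.array([-e[1],e[0]]);print(nm,y,"origin",c-off[0]/1e3*e-off[1]/1e3*n)
```

```text
sill
9.29 p 0.4321 -0.0395 res mm 0.11
9.09 p 0.4204 0.0337 res mm 0.08
-80.74 p 0.3766 -0.0161 res mm 0.22
corners [ 0.3817217  -0.04777872] [0.3697531  0.02564351] 0.074391335
plate
9.46 p 0.4554 -0.0853 res mm 0.22
9.31 p 0.4282 0.0831 res mm 0.13
-80.45 p 0.3671 -0.0295 res mm 0.1
corners [ 0.3786452  -0.09806788] [0.35031083 0.07035246] 0.17078716
sill 9 origin [0.56636125 0.01912425]
sill 10 origin [0.5658053  0.02244649]
sill 11 origin [0.56519145 0.02575853]
sill 12 origin [0.56451989 0.02905935]
plate 9 origin [0.56664126 0.02018673]
plate 10 origin [0.56601631 0.02370978]
plate 11 origin [0.56532998 0.02722139]
plate 12 origin [0.56458246 0.03072048]
```

```bash
cat >> h.py <<'E'
O=np.array([.5663,.0203]);Y=9.25;E1=np.array([np.cos(np.radians(Y)),np.sin(np.radians(Y))]);E2=np.array([-E1[1],E1[0]])
def S(x,y,z): return np.r_[O+x*E1+y*E2,z]
def loc():
    s=monitor.get_state();d=s["eef_pos"][:2]-O;return np.round([d@E1,d@E2,s["eef_pos"][2]],4)
E
python3 - <<'E'
from h import *
print(rows(S(-.136,0,.27),down(180+Y)))
E
```

```text
[ 8.380e-02 -5.226e-01  9.340e-02  1.000e-04 -6.000e-04 -5.890e-02]
```

```bash
python3 -m handwheel '[[0.02,-0.12,0.02,0,0,-0.01,-1],[0.03,-0.25,0.05,0,0,-0.03,-1],[0.05,-0.38,0.07,0,0,-0.05,-1],[0.075,-0.48,0.09,0,0,-0.059,-1],[0.084,-0.522,0.093,0,0,-0.059,-1],[0.084,-0.522,0.093,0,0,-0.059,-1],[0.084,-0.522,0.093,0,0,-0.059,-1],[0.084,-0.522,0.093,0,0,-0.059,-1]]'
python3 - <<'E'
from h import *
print(loc(),rows(S(-.136,0,.155),down(180+Y)))
np.save("w4.npy",eyes.camera_params("wrist"),allow_pickle=True);cv2.imwrite("pics/w4.png",eyes.read_camera("wrist")[:,:,::-1])
cv2.imwrite("pics/side4.png",eyes.read_camera("side")[:,:,::-1])
E
```

```text
time: 5.52
eef_pos: [0.4327, -0.0012, 0.2713]
tcp_rot: [-0.081, 0.997, 0.0, 0.0]
contact_force: [-0.0, 0.9, -5.8]
opening: 0.643
finger_force: 68.6
[-0.1353  0.0003  0.2713] [ 1.800e-03 -7.000e-04  2.907e-01  0.000e+00  1.000e-04  3.000e-04]
```

Descend to just above the sill, then ease down in contact.

```bash
python3 -m handwheel '[[0.002,-0.001,0.08,0,0,0,-1],[0.002,-0.001,0.16,0,0,0,-1],[0.002,-0.001,0.23,0,0,0,-1],[0.002,-0.001,0.27,0,0,0,-1],[0.002,-0.001,0.29,0,0,0,-1],[0.002,-0.001,0.3,0,0,0,-1],[0.002,-0.001,0.306,0,0,0,-1],[0.002,-0.001,0.309,0,0,0,-1],[0.002,-0.001,0.311,0,0,0,-1],[0.002,-0.001,0.311,0,0,0,-1]]'
python3 - <<'E'
from h import *
print(loc())
cv2.imwrite("pics/side5.png",cv2.resize(eyes.read_camera("side")[150:270,200:360,::-1],(800,600)))
E
```

```text
time: 6.88
eef_pos: [0.4321, -0.0028, 0.1475]
tcp_rot: [-0.08, 0.997, -0.0, 0.0]
contact_force: [-2.3, 0.3, -1.6]
opening: 0.649
finger_force: 69.1
[-0.1362 -0.0012  0.1475]
```

View pics/side5.png

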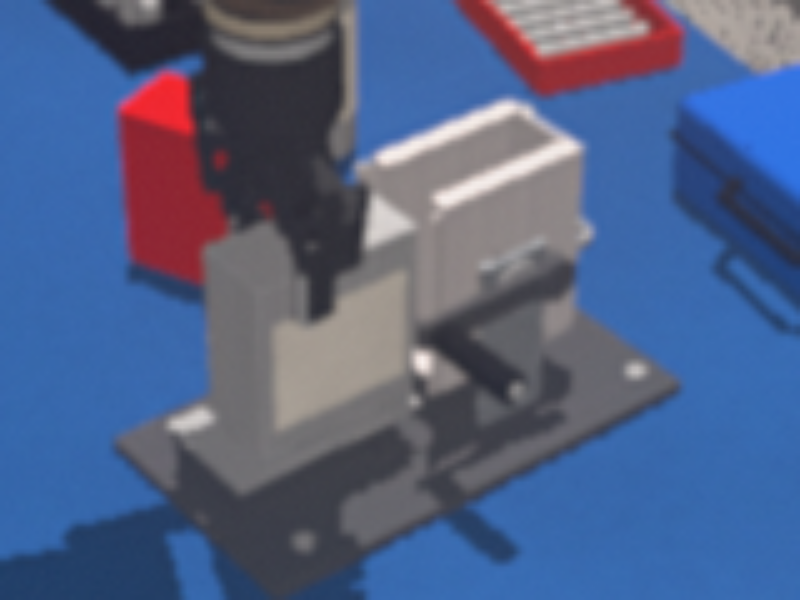

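The tin stands on the sill, lined up with the slot mouth, with the sleeve clear beside it. Now I slide it in while still gripped.

```bash
python3 -m handwheel '[[-0.01,0.001,0,0,0,0,-1],[-0.025,0.002,0,0,0,0,-1],[-0.04,0.002,0,0,0,0,-1],[-0.055,0.002,0,0,0,0,-1],[-0.07,0.002,0,0,0,0,-1],[-0.075,0.002,0,0,0,0,-1]]' 35
python3 -c "from h import *;print(loc())"
```

```text
time: 7.68
eef_pos: [0.4618, 0.0028, 0.1474]
tcp_rot: [-0.08, 0.997, -0.0, 0.0]
contact_force: [-6.0, -0.5, 6.6]
opening: 0.643
finger_force: 70.0
[-0.1059 -0.0005  0.1474]
```

```bash
python3 -m handwheel '[[-0.01,0,0,0,0,0,-1],[-0.025,0,0,0,0,0,-1],[-0.04,0,0,0,0,0,-1],[-0.055,0,0,0,0,0,-1],[-0.07,0,0,0,0,0,-1],[-0.075,0,0,0,0,0,-1]]' 35
python3 -c "from h import *;print(loc())"
```

```text
time: 8.43
eef_pos: [0.4905, 0.0075, 0.1473]
tcp_rot: [-0.08, 0.997, -0.0, -0.001]
contact_force: [-10.5, -1.1, 9.7]
opening: 0.65
finger_force: 70.3
[-0.0768 -0.0005  0.1473]
```

```bash
python3 -m handwheel '[[0,0,0,0,0,0,0.6],[0,0,0,0,0,0,0.6],[0,0,0,0,0,0,0.6],[0,0,-0.05,0,0,0,0.6],[0,0,-0.15,0,0,0,0.6],[0,0,-0.21,0,0,0,0.6],[0.06,0,-0.21,0,0,0,0],[0.15,0,-0.21,0,0,0,-1],[0.15,0,-0.21,0,0,0,-1],[0.15,0,-0.21,0,0,0,-1],[0.15,0,-0.21,0,0,0,-1]]' 35
python3 - <<'E'
from h import *
print(loc(),rows(S(-.137,0,.130),down(180+Y)))
cv2.imwrite("pics/w6.png",eyes.read_camera("wrist")[:,:,::-1])
E
```

```text
time: 9.8
eef_pos: [0.4324, -0.0019, 0.231]
tcp_rot: [-0.08, 0.997, -0.0, 0.0]
contact_force: [0.1, -0.7, 0.5]
opening: 0.001
finger_force: 0.0
[-0.1357 -0.0004  0.231 ] [ 3.300e-03  1.100e-03  2.525e-01 -0.000e+00  2.000e-04 -3.000e-04]
```

View pics/w6.png

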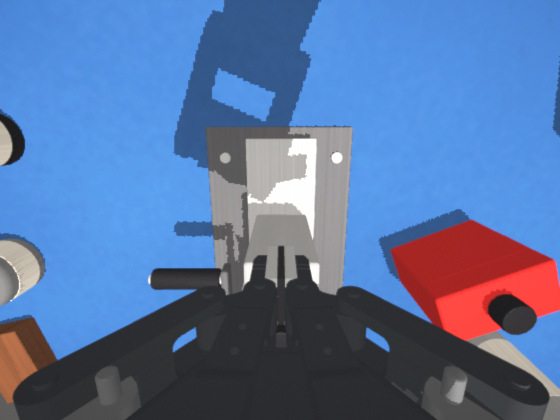

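The tin stands straight in the slot, with its rear end out on the sill (bottom edge at about v=215). The shut fingers are behind it.

```bash
python3 -m handwheel '[[0.005,0,0.1,0,0,0,-1],[0.005,0,0.2,0,0,0,-1],[0.005,0,0.252,0,0,0,-1],[0.005,0,0.252,0,0,0,-1],[-0.015,0,0.252,0,0,0,-1],[-0.035,0,0.252,0,0,0,-1],[-0.055,0,0.252,0,0,0,-1],[-0.075,0,0.252,0,0,0,-1],[-0.095,0,0.252,0,0,0,-1],[-0.11,0,0.252,0,0,0,-1],[-0.125,0,0.252,0,0,0,-1],[-0.125,0,0.252,0,0,0,-1]]'
python3 -c "from h import *;print(loc())"
```

```text
time: 11.35
eef_pos: [0.4792, 0.0061, 0.1297]
tcp_rot: [-0.081, 0.997, 0.0, -0.004]
contact_force: [-9.1, -1.4, 3.3]
opening: 0.0
finger_force: 0.0
[-0.0882  0.      0.1297]
```

```bash
python3 -m handwheel '[[-0.01,0,0,0,0,0,-1],[-0.02,0,0,0,0,0,-1],[-0.03,0,0,0,0,0,-1],[-0.038,0,0,0,0,0,-1],[-0.044,0,0,0,0,0,-1],[-0.048,0,0,0,0,0,-1],[-0.048,0,0,0,0,0,-1]]'
python3 -c "from h import *;print(loc())"
```

```text
time: 12.22
eef_pos: [0.4985, 0.0092, 0.1298]
tcp_rot: [-0.081, 0.997, 0.0, -0.003]
contact_force: [-6.6, -1.6, 1.7]
opening: -0.001
finger_force: 0.8
[-0.0687 -0.      0.1298]
```

```bash
python3 -m handwheel '[[-0.003,0,0,0,0,0,-1],[-0.006,0,0,0,0,0,-1],[-0.008,0,0,0,0,0,-1],[-0.008,0,0,0,0,0,-1]]'
python3 -c "from h import *;print(loc())"
python3 -m handwheel '[[-0.01,0,0,0,0,0,-1],[-0.01,0,0,0,0,0,-1]]'
python3 -c "from h import *;print(loc())"
```

```text
time: 12.72
eef_pos: [0.4995, 0.0095, 0.1295]
tcp_rot: [-0.081, 0.997, 0.0, -0.006]
contact_force: [-14.3, -3.0, 6.8]
opening: 0.001
finger_force: 1.8
[-6.770e-02  1.000e-04  1.295e-01]
time: 12.98
eef_pos: [0.5012, 0.0099, 0.1285]
tcp_rot: [-0.081, 0.997, 0.0, -0.01]
contact_force: [-18.7, -5.3, 7.7]
opening: -0.001
finger_force: 5.3
[-0.0659  0.0002  0.1285]
```

```bash
python3 -m handwheel '[[-0.008,0,0,0,0,0,-1],[-0.008,0,0,0,0,0,-1]]'
python3 -c "from h import *;print(loc())"
python3 -m handwheel '[[0.05,0,0,0,0,0,-1],[0.1,0,0,0,0,0,-1],[0.15,0,-0.15,0,0,0,-1],[0.15,0,-0.25,0,0,0,-1],[0.15,0,-0.25,0,0,0,-1]]'
python3 - <<'E'
from h import *
print(loc())
np.save("w7.npy",eyes.camera_params("wrist"),allow_pickle=True)
w=eyes.read_camera("wrist")[:,:,::-1];cv2.imwrite("pics/w7.png",w)
s=eyes.read_camera("side")[:,:,::-1];cv2.imwrite("pics/side7.png",s)
a=cv2.resize(w[110:310,170:370],(400,400),interpolation=2);b=cv2.resize(s[160:260,240:340],(400,400),interpolation=2);cv2.imwrite("pics/c7.png",np.hstack([a,b]))
E
```

```text
time: 13.22
eef_pos: [0.5015, 0.01, 0.129]
tcp_rot: [-0.082, 0.997, -0.0, -0.015]
contact_force: [-31.3, -7.1, 18.1]
opening: 0.0
finger_force: 6.6
[-0.0656  0.0002  0.129 ]
time: 13.85
eef_pos: [0.4542, 0.0007, 0.2356]
tcp_rot: [-0.08, 0.997, -0.002, 0.006]
contact_force: [-0.6, 0.3, 0.2]
opening: 0.004
finger_force: 0.0
[-0.1138 -0.0013  0.2356]
```

View pics/c7.png

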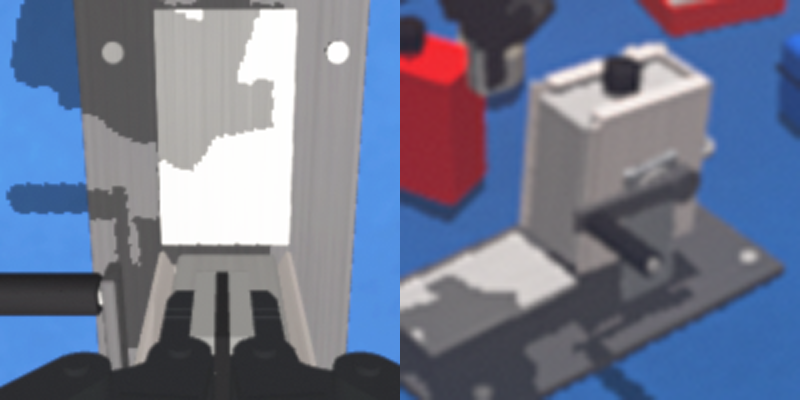

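The tin stopped hard at 31 N with the fingertips at the lips' level. Its rear end is flush, its shoulder is under the rails and its cap is in the gap. I'll check that by rays and work out the handle approach.

Run:
```python
from h import *
P=np.load("w7.npy",allow_pickle=True).item()
q=ray(P,[[280,237]],.045)[0,:2]-O;print("rear bottom edge stand x",q@E1)
Q=eyes.camera_params("side");print("exp cap px side (z .1875)",proj(Q,S(0,0,.1875)),"handle",proj(Q,S(-.065,-.09,.106)),"handle tip",proj(Q,S(-.065,-.122,.106)))
print("seen cap", 240+622/4-400/4, 160+62/4, "tip",240+652/4-100,160+265/4)
h=S(-.065,-.093,.25);print(rows(h,down(90+Y)))
```

```text
rear bottom edge stand x -0.057822159849228096
exp cap px side (z .1875) [[293.39390365 175.72566344]] handle [[295.1005842  221.66713498]] handle tip [[302.4813169  227.30695465]]
seen cap 295.5 175.5 tip 303.0 226.25
[-1.284e-01 -2.315e-01 -4.780e-02  4.000e-04  7.000e-04  4.997e-01]
```

```bash
python3 -m handwheel '[[0,0,-0.05,0,0,0.03,-1],[0,-0.05,-0.05,0,0,0.09,-0.5],[-0.03,-0.1,-0.05,0,0,0.15,0.18],[-0.06,-0.15,-0.05,0,0,0.21,0.18],[-0.1,-0.2,-0.05,0,0,0.27,0.18],[-0.128,-0.23,-0.05,0,0,0.33,0.18],[-0.128,-0.231,-0.05,0,0,0.39,0.18],[-0.128,-0.231,-0.05,0,0,0.45,0.18],[-0.128,-0.231,-0.05,0,0,0.5,0.18],[-0.128,-0.231,-0.05,0,0,0.5,0.18],[-0.128,-0.231,-0.05,0,0,0.5,0.18]]'
python3 - <<'E'
from h import *
print(loc(),monitor.get_state()["qpos"].round(2),rows(S(-.065,-.093,.106),down(90+Y)))
E
```

```text
time: 15.32
eef_pos: [0.516, -0.0816, 0.2488]
tcp_rot: [0.647, 0.762, -0.0, -0.001]
contact_force: [0.3, -0.0, -0.2]
opening: 0.59
finger_force: 0.0
[-0.066  -0.0925  0.2488] [-0.35 -0.05  1.95  0.    1.25 -0.51] [-1.600e-03  3.200e-03  3.569e-01 -5.000e-04 -3.000e-04  4.000e-04]
```

```bash
python3 -m handwheel '[[0,0.003,0.1,0,0,0,0.18],[0,0.003,0.2,0,0,0,0.18],[0,0.003,0.28,0,0,0,0.18],[0,0.003,0.34,0,0,0,0.18],[0,0.003,0.356,0,0,0,0.18],[0,0.003,0.356,0,0,0,0.18],[0,0.003,0.356,0,0,0,-1],[0,0.003,0.356,0,0,0,-1],[0,0.003,0.356,0,0,0,-1],[0,0.003,0.356,0,0,0,-1]]' 30
python3 - <<'E'
from h import *
print(loc())
w=eyes.read_camera("wrist")[:,:,::-1];cv2.imwrite("pics/w8.png",w)
E
```

```text
time: 16.58
eef_pos: [0.5167, -0.0821, 0.1084]
tcp_rot: [0.648, 0.762, -0.001, -0.001]
contact_force: [-4.8, -0.9, 4.2]
opening: 0.224
finger_force: 29.5
[-0.0655 -0.0931  0.1084]
```

View pics/w8.png

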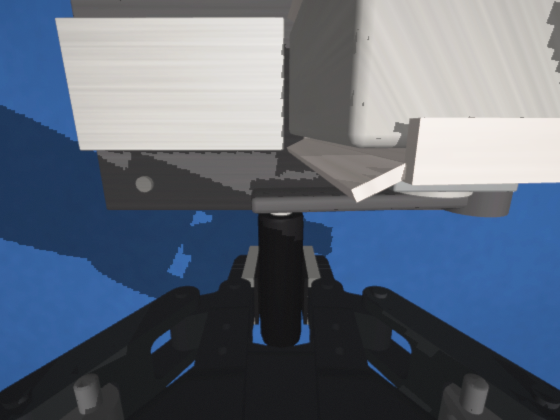

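The wrist view shows the sleeve at (280,275), gripped squarely between the pads. The tin's rear edge is level with the lips and its shoulder is under the rail. Now I turn the crank along its circle at about 40°/s.

```bash
python3 -m handwheel '[[0,0.0001,-0.0057,0,0,0,-1],[0,0.0006,-0.0142,0,0,0,-1],[0,0.0025,-0.0282,0,0,0,-1],[0,0.0055,-0.0421,0,0,0,-1],[0,0.0098,-0.0556,0,0,0,-1],[0,0.0152,-0.0687,0,0,0,-1],[0,0.0218,-0.0813,0,0,0,-1],[0,0.0294,-0.0932,0,0,0,-1],[0,0.038,-0.1045,0,0,0,-1],[0,0.0476,-0.1149,0,0,0,-1],[0,0.058,-0.1245,0,0,0,-1],[0,0.0693,-0.1331,0,0,0,-1]]' 40
python3 - <<'E'
from h import *
l=loc();print(l,np.degrees(np.arctan2(l[2]-.106,-l[0])),np.hypot(l[2]-.106,l[0]))
th=np.radians([55,60,65,70,75,80,85,90,95,100,105,110,115]);d=np.c_[-np.cos(th),-np.sin(th)]*.1625;print((d[1:]-d[0]).round(4).tolist())
th=np.radians([115,120,125,130,135,140,145,150,155,160,165,170,175,180]);d=np.c_[-np.cos(th),-np.sin(th)]*.1625;print((d[1:]-d[0]).round(4).tolist())
E
```

```text
time: 18.12
eef_pos: [0.5454, -0.0773, 0.1575]
tcp_rot: [0.648, 0.761, 0.001, 0.001]
contact_force: [10.1, -6.8, -22.6]
opening: 0.218
finger_force: 39.6
[-0.0363 -0.093   0.1575] 54.821737512672435 0.06300745987579566
[[0.012, -0.0076], [0.0245, -0.0142], [0.0376, -0.0196], [0.0511, -0.0239], [0.065, -0.0269], [0.079, -0.0288], [0.0932, -0.0294], [0.1074, -0.0288], [0.1214, -0.0269], [0.1353, -0.0239], [0.1488, -0.0196], [0.1619, -0.0142]]
[[0.0126, 0.0065], [0.0245, 0.0142], [0.0358, 0.0228], [0.0462, 0.0324], [0.0558, 0.0428], [0.0644, 0.0541], [0.0721, 0.066], [0.0786, 0.0786], [0.084, 0.0917], [0.0883, 0.1052], [0.0914, 0.1191], [0.0932, 0.1331], [0.0938, 0.1473]]
```

```bash
python3 -m handwheel '[[0,0.012,-0.0076,0,0,0,-1],[0,0.0245,-0.0142,0,0,0,-1],[0,0.0376,-0.0196,0,0,0,-1],[0,0.0511,-0.0239,0,0,0,-1],[0,0.065,-0.0269,0,0,0,-1],[0,0.079,-0.0288,0,0,0,-1],[0,0.0932,-0.0294,0,0,0,-1],[0,0.1074,-0.0288,0,0,0,-1],[0,0.1214,-0.0269,0,0,0,-1],[0,0.1353,-0.0239,0,0,0,-1],[0,0.1488,-0.0196,0,0,0,-1],[0,0.1619,-0.0142,0,0,0,-1]]'
python3 -c "
from h import *
l=loc();print(l,np.degrees(np.arctan2(l[2]-.106,-l[0])),np.hypot(l[2]-.106,l[0]))"
```

```text
time: 19.62
eef_pos: [0.6046, -0.0676, 0.163]
tcp_rot: [0.648, 0.762, -0.005, -0.005]
contact_force: [-7.6, -7.3, -6.5]
opening: 0.222
finger_force: 41.1
[ 0.0236 -0.0929  0.163 ] 112.49127114510392 0.06169246307289085
```

```bash
python3 -m handwheel '[[0,0.0126,0.0065,0,0,0,-1],[0,0.0245,0.0142,0,0,0,-1],[0,0.0358,0.0228,0,0,0,-1],[0,0.0462,0.0324,0,0,0,-1],[0,0.0558,0.0428,0,0,0,-1],[0,0.0644,0.0541,0,0,0,-1],[0,0.0721,0.066,0,0,0,-1],[0,0.0786,0.0786,0,0,0,-1],[0,0.084,0.0917,0,0,0,-1],[0,0.0875,0.1025,0,0,0,-1],[0,0.09,0.112,0,0,0,-1],[0,0.0915,0.12,0,0,0,-1]]'
python3 -c "
from h import *
l=loc();print(l,np.degrees(np.arctan2(l[2]-.106,-l[0])),np.hypot(l[2]-.106,l[0]))"
```

```text
time: 21.12
eef_pos: [0.6427, -0.0614, 0.1189]
tcp_rot: [0.648, 0.762, -0.003, -0.003]
contact_force: [-7.9, -3.7, 2.9]
opening: 0.221
finger_force: 42.0
[ 0.0623 -0.0929  0.1189] 168.3015077771065 0.06362153723386445
```

```bash
python3 -m handwheel '[[0,0.0005,0.006,0,0,0,-1],[0,0.0015,0.012,0,0,0,-1],[0,0.002,0.018,0,0,0,-1],[0,0.002,0.023,0,0,0,-1],[0,0.002,0.027,0,0,0,-1],[0,0.002,0.031,0,0,0,-1],[0,0.002,0.031,0,0,0,-1]]'
python3 -c "
from h import *
print(loc())"
python3 -m handwheel '[[0,0,0.004,0,0,0,-1],[0,0,0.008,0,0,0,-1],[0,0,0.008,0,0,0,-1]]'
python3 -c "
from h import *
print(loc())"
```

```text
time: 22.0
eef_pos: [0.6446, -0.0611, 0.1074]
tcp_rot: [0.648, 0.762, -0.002, -0.002]
contact_force: [-5.5, -3.8, 2.5]
opening: 0.216
finger_force: 42.0
[ 0.0641 -0.0929  0.1074]
time: 22.38
eef_pos: [0.6447, -0.0611, 0.1043]
tcp_rot: [0.648, 0.762, -0.001, -0.002]
contact_force: [-6.3, -4.2, 3.8]
opening: 0.218
finger_force: 42.1
[ 0.0643 -0.0929  0.1043]
```

```bash
python3 -m handwheel '[[0,0,0.004,0,0,0,-1],[0,0,0.008,0,0,0,-1],[0,0,0.008,0,0,0,-1]]'
python3 -m handwheel '[[0,0,0.004,0,0,0,-1],[0,0,0.008,0,0,0,-1],[0,0,0.008,0,0,0,-1]]'
python3 - <<'E'
from h import *
print(loc())
s=eyes.read_camera("side")[:,:,::-1];cv2.imwrite("pics/side9.png",cv2.resize(s[140:260,220:380],(800,600),interpolation=2))
E
```

```text
time: 22.75
eef_pos: [0.6447, -0.0611, 0.1025]
tcp_rot: [0.648, 0.762, -0.002, -0.002]
contact_force: [-8.5, -4.1, 8.9]
opening: 0.216
finger_force: 42.7
time: 23.12
eef_pos: [0.6448, -0.0611, 0.1024]
tcp_rot: [0.648, 0.762, -0.002, -0.002]
contact_force: [-14.8, -2.4, 19.9]
opening: 0.225
finger_force: 43.8
[ 0.0644 -0.093   0.1024]
```

View pics/side9.png

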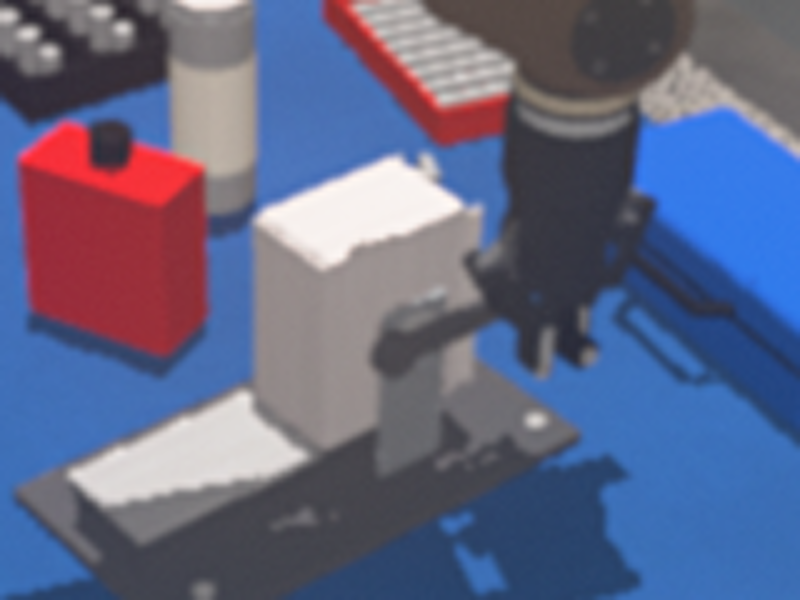

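The cradle is right over, with its closed floor on top, level, and the crank at the far side. It's against its stop: the force rises with no further travel. I'll dwell there for about 3 s.

```bash
R='x'; python3 -m handwheel '[[0,0,-0.005,0,0,0,-1],[0,0,-0.005,0,0,0,-1],[0,0,-0.005,0,0,0,-1],[0,0,-0.005,0,0,0,-1],[0,0,-0.005,0,0,0,-1],[0,0,-0.005,0,0,0,-1],[0,0,-0.005,0,0,0,-1],[0,0,-0.005,0,0,0,-1],[0,0,-0.005,0,0,0,-1],[0,0,-0.005,0,0,0,-1],[0,0,-0.005,0,0,0,-1],[0,0,-0.005,0,0,0,-1]]'
python3 -m handwheel '[[0,0,0,0,0,0,-1],[0,0,0,0,0,0,-1],[0,0,0,0,0,0,-1],[0,0,0,0,0,0,-1],[0,0,0,0,0,0,-1],[0,0,0,0,0,0,-1],[0,0,0,0,0,0,-1],[0,0,0,0,0,0,-1],[0,0,0,0,0,0,-1],[0,0,0,0,0,0,-1],[0,0,0,0,0,0,-1],[0,0,0,0,0,0,-1]]'
python3 - <<'E'
from h import *
print(loc())
for a in([180,178,175,170,165,160,155,150,145,140,135,130,125],[125,120,115,110,105,100,95,90,85,80,75,70,65],[65,60,55,50,45,40,35,30,25,20,15,11,8]):
    th=np.radians(a);d=np.c_[-np.cos(th),-np.sin(th)]*.1625;print((d[1:]-d[0]).round(4).tolist())
E
```

```text
time: 24.68
eef_pos: [0.6448, -0.0611, 0.1025]
tcp_rot: [0.648, 0.762, -0.002, -0.002]
contact_force: [-11.3, -2.8, 13.6]
opening: 0.22
finger_force: 43.0
time: 26.18
eef_pos: [0.6448, -0.0611, 0.1025]
tcp_rot: [0.648, 0.762, -0.002, -0.002]
contact_force: [-12.6, -3.1, 13.3]
opening: 0.221
finger_force: 43.0
[ 0.0644 -0.0929  0.1025]
[[-0.0001, -0.0057], [-0.0006, -0.0142], [-0.0025, -0.0282], [-0.0055, -0.0421], [-0.0098, -0.0556], [-0.0152, -0.0687], [-0.0218, -0.0812], [-0.0294, -0.0932], [-0.038, -0.1045], [-0.0476, -0.1149], [-0.058, -0.1245], [-0.0693, -0.1331]]
[[-0.012, -0.0076], [-0.0245, -0.0142], [-0.0376, -0.0196], [-0.0511, -0.0239], [-0.065, -0.0269], [-0.079, -0.0288], [-0.0932, -0.0294], [-0.1074, -0.0288], [-0.1214, -0.0269], [-0.1353, -0.0239], [-0.1488, -0.0196], [-0.1619, -0.0142]]
[[-0.0126, 0.0065], [-0.0245, 0.0142], [-0.0358, 0.0228], [-0.0462, 0.0324], [-0.0558, 0.0428], [-0.0644, 0.0541], [-0.0721, 0.066], [-0.0786, 0.0786], [-0.084, 0.0917], [-0.0883, 0.1052], [-0.0908, 0.1163], [-0.0922, 0.1247]]
```

```bash
python3 -m handwheel '[[0,0,-0.012,0,0,0,-1],[0,-0.0006,-0.026,0,0,0,-1],[0,-0.0025,-0.042,0,0,0,-1],[0,-0.0055,-0.0561,0,0,0,-1],[0,-0.0098,-0.0696,0,0,0,-1],[0,-0.0152,-0.0827,0,0,0,-1],[0,-0.0218,-0.0952,0,0,0,-1],[0,-0.0294,-0.1072,0,0,0,-1],[0,-0.038,-0.1185,0,0,0,-1],[0,-0.0476,-0.1289,0,0,0,-1],[0,-0.058,-0.1385,0,0,0,-1],[0,-0.0693,-0.1471,0,0,0,-1]]'
python3 -m handwheel '[[0,-0.012,-0.0076,0,0,0,-1],[0,-0.0245,-0.0142,0,0,0,-1],[0,-0.0376,-0.0196,0,0,0,-1],[0,-0.0511,-0.0239,0,0,0,-1],[0,-0.065,-0.0269,0,0,0,-1],[0,-0.079,-0.0288,0,0,0,-1],[0,-0.0932,-0.0294,0,0,0,-1],[0,-0.1074,-0.0288,0,0,0,-1],[0,-0.1214,-0.0269,0,0,0,-1],[0,-0.1353,-0.0239,0,0,0,-1],[0,-0.1488,-0.0196,0,0,0,-1],[0,-0.1619,-0.0142,0,0,0,-1]]'
python3 -c "
from h import *
l=loc();print(l,np.degrees(np.arctan2(l[2]-.106,-l[0])),np.hypot(l[2]-.106,l[0]))"
```

```text
time: 27.68
eef_pos: [0.6173, -0.0655, 0.156]
tcp_rot: [0.648, 0.762, -0.001, -0.001]
contact_force: [-0.1, -4.5, -8.4]
opening: 0.218
finger_force: 41.1
time: 29.18
eef_pos: [0.5568, -0.0755, 0.1632]
tcp_rot: [0.648, 0.761, 0.003, 0.003]
contact_force: [9.6, -2.2, -9.6]
opening: 0.218
finger_force: 41.0
[-0.0248 -0.093   0.1632] 66.56006390656512 0.06234484742141889
```

```bash
python3 -m handwheel '[[0,-0.0126,0.0065,0,0,0,-1],[0,-0.0245,0.0142,0,0,0,-1],[0,-0.0358,0.0228,0,0,0,-1],[0,-0.0462,0.0324,0,0,0,-1],[0,-0.0558,0.0428,0,0,0,-1],[0,-0.0644,0.0541,0,0,0,-1],[0,-0.0721,0.066,0,0,0,-1],[0,-0.0786,0.0786,0,0,0,-1],[0,-0.084,0.0917,0,0,0,-1],[0,-0.0875,0.1025,0,0,0,-1],[0,-0.09,0.112,0,0,0,-1],[0,-0.0915,0.12,0,0,0,-1]]'
python3 -m handwheel '[[0,-0.0005,0.006,0,0,0,-1],[0,-0.0015,0.012,0,0,0,-1],[0,-0.002,0.017,0,0,0,-1],[0,-0.002,0.021,0,0,0,-1],[0,-0.002,0.025,0,0,0,-1],[0,-0.002,0.025,0,0,0,-1]]'
python3 -c "
from h import *
print(loc())"
```

```text
time: 30.68
eef_pos: [0.5176, -0.0819, 0.1154]
tcp_rot: [0.648, 0.762, -0.001, -0.0]
contact_force: [-1.6, -2.5, 5.8]
opening: 0.217
finger_force: 42.1
time: 31.42
eef_pos: [0.5164, -0.0821, 0.1049]
tcp_rot: [0.648, 0.762, -0.001, -0.001]
contact_force: [-3.5, -4.9, 5.1]
opening: 0.218
finger_force: 42.1
[-0.0657 -0.0931  0.1049]
```

```bash
python3 -m handwheel '[[0,0,0.003,0,0,0,-1],[0,0,0.006,0,0,0,-1],[0,0,0.006,0,0,0,-1]]'
python3 -m handwheel '[[0,0,0.003,0,0,0,-1],[0,0,0.006,0,0,0,-1],[0,0,0.006,0,0,0,-1]]'
python3 -m handwheel '[[0,0,0.003,0,0,0,-1],[0,0,0.006,0,0,0,-1],[0,0,0.006,0,0,0,-1]]'
```

```text
time: 31.8
eef_pos: [0.5164, -0.0821, 0.1026]
tcp_rot: [0.648, 0.762, -0.001, -0.001]
contact_force: [-3.4, -4.7, 4.7]
opening: 0.222
finger_force: 42.3
time: 32.17
eef_pos: [0.5165, -0.0822, 0.1024]
tcp_rot: [0.648, 0.762, -0.002, -0.002]
contact_force: [-9.9, -2.0, 16.7]
opening: 0.216
finger_force: 43.4
time: 32.55
eef_pos: [0.5165, -0.0822, 0.1022]
tcp_rot: [0.648, 0.762, -0.002, -0.002]
contact_force: [-15.7, -1.1, 28.9]
opening: 0.218
finger_force: 44.6
```

At the rest stop. I release the sleeve, withdraw straight up and check.

```bash
python3 -m handwheel '[[0,0,-0.012,0,0,0,-1],[0,0,-0.012,0,0,0,0],[0,0,-0.012,0,0,0,0.18],[0,0,-0.012,0,0,0,0.18],[0,0,-0.012,0,0,0,0.18],[0,0,-0.08,0,0,0,0.18],[0,0,-0.2,0,0,0,0.18],[0,0,-0.35,0,0,0,0.18],[-0.2,0,-0.45,0,0,0,0.18],[-0.4,0,-0.45,0,0,0,0.18],[-0.4,0,-0.45,0,0,0,0.18],[-0.4,0,-0.45,0,0,0,0.18]]'
python3 - <<'E'
from h import *
print(loc())
s=eyes.read_camera("side")[:,:,::-1];t=eyes.read_camera("top")[:,:,::-1]
cv2.imwrite("pics/c10.png",np.hstack([cv2.resize(s[150:250,240:340],(400,400),interpolation=2),cv2.resize(t[100:300,130:430],(400,400))]))
t0=cv2.imread("pics/top0.png")
for nm,(x,y) in dict(spray=(170,178),jar=(390,194),oil=(394,248),wrench=(217,149),block=(388,149)).items():
    a=t0[y-25:y+25,x-30:x+30].astype(int);b=t[y-25:y+25,x-30:x+30].astype(int);print(nm,np.abs(a-b).mean().round(1))
Q=eyes.camera_params("side");P=eyes.camera_params("top");print("cap side",(proj(Q,S(0,0,.1875))[0]-[240,150])*4,"tip",(proj(Q,S(-.065,-.122,.106))[0]-[240,150])*4)
E
```

```text
time: 34.05
eef_pos: [0.5431, -0.2422, 0.2779]
tcp_rot: [0.65, 0.76, 0.0, 0.0]
contact_force: [0.3, 0.8, -1.0]
opening: 0.589
finger_force: 0.0
[-0.0651 -0.2554  0.2779]
spray 2.3
jar 52.2
oil 21.3
wrench 2.4
block 9.0
cap side [213.57561458 102.90265376] tip [249.92526759 309.2278186 ]
```

View pics/c10.png

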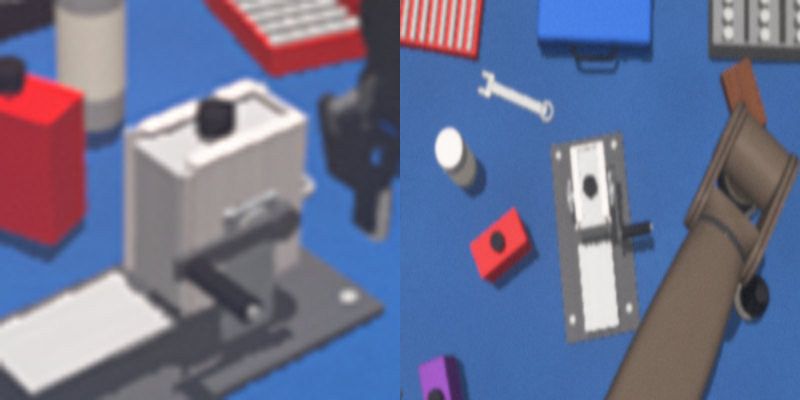

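The tin stands upright in the cradle, with its cap at (215,118) in the left crop and the crank at rest. The bystanders are unmoved where visible; the arm only hides the jar from above, well over it, and there's no contact force.

```bash
python3 -c "
from plant import ctrl
print(ctrl.sign_off())"
```

```text
the job is handed in; nothing more can be done
None
```

I slid the tin fully home, turned the cradle over to its stop, held it there about 3 s, turned it gently back to rest with the tin upright in it, and handed the job in at about 34 s; the arm hid the grease jar and partly the oil bottle and wood block in the last picture, so those went unchecked, and the verdict was not shown.

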